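Serve a bread roll with the tongs

TASK

Pick up the kitchen tongs with the red grip pads, take the round bread roll off the wooden board with the tongs' jaws (the fingers must not touch the bread), and hold it roughly centred over the white plate, lifted about 10 to 15 cm above it. Finish while holding it there: do not put the roll or the tongs down. Leave the honey jar, the plate and the mug where they are.

Things in the scene. Friction and masses are not known exactly. Their poses are not given: they have to be found in the camera images.
- tongs: sprung kitchen tongs lying on edge on the worktop, arms open sideways, 220 mm long, 30 mm high, 110 g: steel arms, red grip pads half-way, black jaws. Origin on the underside, midway between the red pads of the open tongs; x points along the tongs to the jaws, y across (the way the arms close), z up. The arms meet at a pivot at x = -85 mm (a small pull ring ends at x = -110 mm); the jaws' middle is at x = +88 mm, their ends at +113 mm
- tongs_grip (a point): point midway between the red grip pads (each 46 mm long along x, 30 mm high; 52 mm over their outer faces with the tongs open), 15 mm above the underside; axes as tongs. The balance point lies within about 15 mm of it
- tongs_jaw (a point): point midway between the open jaws, 88 mm ahead of tongs_grip and 15 mm above the underside; the jaws are 48 mm long along x, 30 mm high, 90 mm apart inside and 100 mm outside when open
- tongs_arm (a joint): how far the tongs are squeezed, rad: 0 fully open (sprung), 0.36 fully closed. Squeezing the pads by 1 mm brings the jaws about 2 mm together. Squeezing takes about 1.5 N at the pads to begin, 3 N at 0.1 rad and 5 N at 0.23 rad, where the jaws touch the roll (pads then about 32 mm over their outer faces); held squeezed by 8 mm the jaws are still about 74 mm apart. They spring open again when the grip is eased
- roll: round golden-brown bread roll with a pale flour cross on top, 50 mm across, 38 mm high, about 40 g, standing on the wooden board; origin at the centre of its underside, z up
- roll_center (a point): centre of the roll, 19 mm above its underside; it is widest 12 to 20 mm above the underside
- board: small wooden serving board, fixed, 150 x 210 x 16 mm; origin at the centre of its underside, y along its long side, top 16 mm up. The roll and the honey jar stand on it about 60 mm either side of its middle along y
- honey: honey jar with a red lid on the board, 60 mm across, 86 mm high; origin at the centre of its underside. Not to be disturbed
- plate: white round plate on the worktop, 150 mm across, rim 16 mm high; origin at the centre of its underside. Not to be moved
- mug: green mug at the back, 81 x 89 x 72 mm; origin at the centre of its underside. Not to be disturbed
Mind the look-alikes: they are no part of the job. There is more than one size of the roll; the job needs the middle-sized.

How it is judged:
By the outcome, as a careful person would: the job done as asked, in the order asked, and still so for the second after the job is handed in, while the arm keeps its last pose, push and grip.
It also fails if it takes over 40 s, if anything falls off the work surface, if the arm or the gripper's body presses on something with over 40 N, if the wrist force passes 120 N, or if a joint passes its speed limit or range.

ROBOT

A 6-joint arm with a two-finger parallel gripper is mounted at the origin on a cart in front of the work surface, level with it; the furniture and walls round the work are solid. World frame = base frame: x ahead of the robot, y to its left, z up, the work surface at z = 0. Lengths are in mm, angles in rad, forces in N, time in s.
With the tool pointing down it reaches from about 350 to 975 mm from the base axis. Payload 7.1 kg.
Tool frame: the origin (TCP) lies midway between the tips of the shut fingers; the grasp point (between the pads) lies 19 mm behind it (ctrl.grasp_offset is the distance from the TCP to the grasp point, in mm); z points along the fingers, y is the line along which they close (so a half turn about z gives the same grasp; the last joint's range is limited). The gripper opens to 88 mm and grips with 3 to 60 N. Pads are 20 mm wide; open, the fingers measure 115 mm over their backs; the gripper's body (75 mm by 178 mm) begins 61 mm behind the grasp point.
Start: joints at [-1.161, 0.423, 1.63, -0, 1.089, -0.019], TCP at [259.877, -568.391, 222.675] pointing down, gripper open.
Joint ranges: [-3, 3], [-0.9, 2.11], [0.09, 2.58], [-1.31, 4.45], [0.11, 2.69], [-2.54, 2.54]. Speed limits (rad/s): [2.39, 2.39, 3.01, 3.14, 3.14, 3.14].

INTERFACE

Orientations are given as a rotation vector (axis times angle).
In Python, from workcell import sensors, viewer, ctrl gives the robot as it stands. The module is installed in compiled form; this text tells all that it offers.
- The arm moves only by the shell command python3 -m handwheel 'ROWS'. ROWS is JSON, a list of rows, each a list of 7 numbers: the shift along the tool's x, y, z in mm, then the turn, a rotation vector about the tool's x, y, z in rad, then the closure, from 0 (fully open) to 1 (shut). In form: [[x, y, z, rx, ry, rz, jaw], ...]. A call has 1 to 10 rows; each row shifts and turns the commanded pose from where the row before left it, along the tool's axes as they then stand; what a row does not reach is not made up. A row lasts 1/8 s, in which the tool goes at most 62.5 mm and 10.7 degrees, less where a joint would pass 70% of its speed; a pose out of reach is approached as far as the arm can. A call is refused whole if a number of a shift passes 62.5 or a number of a turn 0.188, either way. A call with a gripper value outside its range is refused whole. The fingers move at their own pace and stop on an object; the grip force is fixed at half the most. Time passes only in rows, so rows that do not move let the fingers close. It gives the time, the measured TCP pose, the force, the opening and the grip force at its end, in the units of the state.
- sensors.get_obs(): the state, without advancing time (a new reading comes with each control period).
- viewer.get_image(name): name is "side" or "top" or "wrist"; returns a dict with "frame" (480x640x3 uint8, blue, green, red), "fov_y" (degrees; the focal length in pixels is half the picture's height over the tangent of half this angle, whatever the lens; pixels are square), "cx", "cy" (the principal point, pixels), "distortion" ([k1, k2, p1, p2, k3] as OpenCV has them; the pictures are not rectified), "R" (3x3) and "t" (3): a world point X has camera coordinates R X + t. Camera axes: x right, y down, z forward; pixel columns grow to the right and rows downward; lengths in mm; the calibration is good to about 2 mm. A picture is of the moment at which its call begins. There is no depth.
- ctrl.close_job(): hands the job in; it is judged then, once.
The state is a dict: "t": time; "qpos": joint angles; "qvel": joint speeds; "joint_torque": joint torques, N m; "ee_pos": TCP position; "orientation": TCP orientation; "ft_force": force on the tool from outside, world axes, zero at the start; "moment": the same for the moment, N m; "width": finger opening in mm; "grasp_force": force on a finger pad.
Only numpy, scipy, OpenCV 4.12 (cv2) and the standard library are available. Lean on these libraries where they do the work, as an engineer would, in place of code of your own. Each camera call takes 0.05 s, during which the arm holds its last target. There are 200 camera calls.

## Working session

There is one attempt and no reset: what is moved stays moved. The work goes in short steps, Python scripts to look and compute and a shell command to move; the robot and the scene stay as the last step left them, time stands still between calls to the robot, and variables do not carry over. Pictures are saved under pics/ and viewed, at most 10 in all, crops included, and the job is handed in when it is done.

```bash
mkdir -p pics
cat > h.py <<'E'
import numpy as np, cv2
from workcell import sensors, viewer, ctrl
def cam(n):
    d=viewer.get_image(n); f=240/np.tan(np.radians(d["fov_y"])/2)
    K=np.array([[f,0,d["cx"]],[0,f,d["cy"]],[0,0,1]]); return d,K
def world(d,K,px,z):
    p=cv2.undistortPoints(np.array(px,float).reshape(-1,1,2),K,np.array(d["distortion"],float)).reshape(-1,2)
    R=np.array(d["R"]);t=np.array(d["t"]); C=-R.T@t; out=[]
    for (u,v),zz in zip(p,np.broadcast_to(z,len(p))):
        r=R.T@np.array([u,v,1]); out.append(C+r*(zz-C[2])/r[2])
    return np.array(out)
def proj(d,K,X):
    return cv2.projectPoints(np.array(X,float).reshape(-1,3),cv2.Rodrigues(np.array(d["R"]))[0],np.array(d["t"],float),K,np.array(d["distortion"],float))[0].reshape(-1,2)
E
python3 - <<'E'
from h import *
for n in("top","side"):
    d,K=cam(n); cv2.imwrite(f"pics/{n}0.png",d["frame"]); print(n,K[0,0],-np.array(d["R"]).T@d["t"])
o=sensors.get_obs();print(o)
E
```

```text
top 437.0398647465744 [ 441.53438663  230.36768305 1156.12724265]
side 535.3710447009659 [-318.6811284   844.22820747  628.32496765]
{'t': 0.1, 'qpos': array([-1.16095493e+00,  4.23753397e-01,  1.63056923e+00, -3.86400822e-05,
        1.08860161e+00, -1.90207552e-02]), 'qvel': array([-0.00011283, -0.00030042, -0.00247673,  0.00190396,  0.00012168,
       -0.00022194]), 'joint_torque': array([-7.05552156e-04, -5.45614493e+01, -2.74323928e+01,  6.44448982e-02,
        1.87878491e-02, -2.92098173e-05]), 'ee_pos': array([ 259.70852111, -567.95893089,  222.00373881]), 'orientation': array([-3.06836684e+00, -6.68255401e-01,  4.58674576e-04]), 'ft_force': array([-0.20434529,  0.52524588, -0.19989709]), 'moment': array([-1.21716076e-02,  3.84135010e-02, -1.47111697e-06]), 'grasp_force': 0.0, 'width': 87.49052946214628}
```

View pics/top0.png

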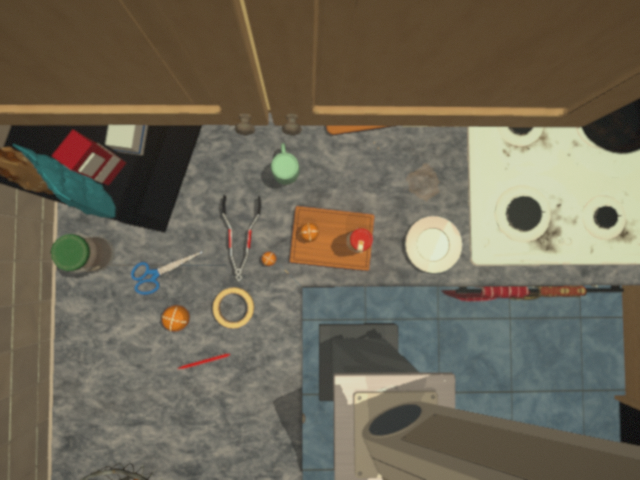

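View pics/side0.png

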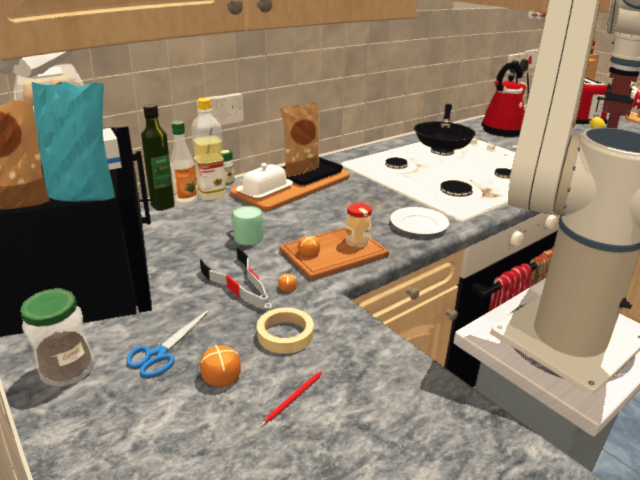

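The top view shows the tongs at about (238,240), jaws up the picture near (223,203) and (258,203). The roll is on the board at (308,232), the honey jar at (360,240), the plate at (433,243) and the mug at (285,165). The side view agrees. I'll enlarge the region.

Run:
```python
from h import *
im=cv2.imread("pics/top0.png")
cv2.imwrite("pics/crop1.png",cv2.resize(im[140:290,200:400],None,fx=4,fy=4,interpolation=cv2.INTER_CUBIC))
```

```text
(no output)
```

View pics/crop1.png

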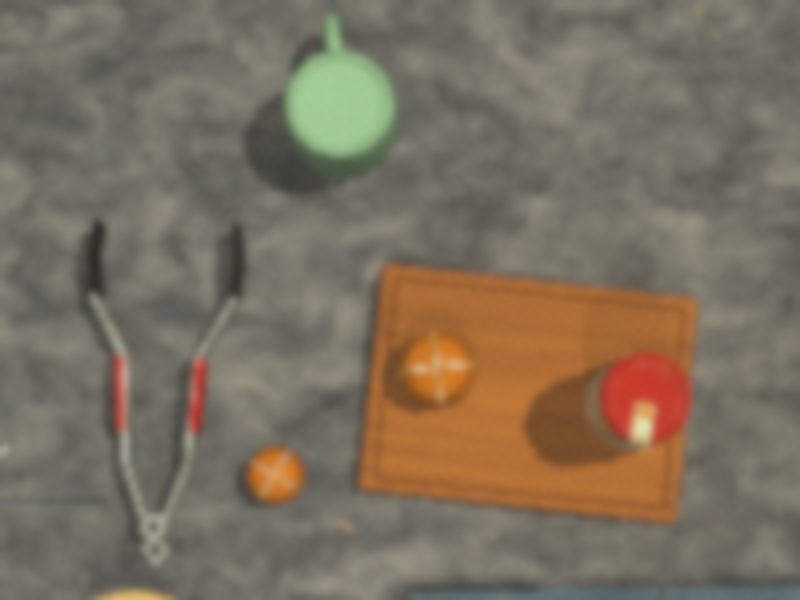

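The crop shows pads centred at (121,395) and (198,396), jaw tips at (98,222) and (238,226), pivot at (153,522), roll cross at (438,368), and lid centre at (645,398).

Run:
```python
from h import *
d,K=cam("top")
c=np.array([[121,395],[198,396],[98,222],[238,226],[153,522],[438,368],[645,398],[385,265],[697,297],[676,522],[360,490],[340,105],[275,475]],float)
px=np.r_[(c+.5)/4-.5+[200,140],[[433.5,244.5]]]
z=[30,30,30,30,30,54,102,16,16,16,16,72,25,12]
w=world(d,K,px,z)
for n,p in zip("padL padR tipL tipR pivot roll honey bTL bTR bBR bBL mug small plate".split(),w): print(n,p.round(1))
x=(w[2]+w[3])/2-w[4]; print("tongs yaw",np.arctan2(x[1],x[0]))
x=w[1]-w[0];print(np.arctan2(x[1],x[0])+np.pi/2, np.linalg.norm(x))
print((w[0]+w[1])/2)
o=sensors.get_obs()
from scipy.spatial.transform import Rotation as Ro
print(Ro.from_rotvec(o['orientation']).as_matrix().round(3))
```

```text
padL [506.2 427.7  30. ]
padR [505.5 378.4  30. ]
tipL [618.1 443.5  30. ]
tipR [615.6 353.3  30. ]
pivot [424.7 406.7  30. ]
roll [521.7 224.2  54. ]
honey [500.   99.1 102. ]
bTL [592.2 258.6  16. ]
bTR [571.2  53.6  16. ]
bBR [423.6  68.7  16. ]
bBL [445.  274.9  16. ]
mug [685.5 285.4  72. ]
small [454.7 329.3  25. ]
plate [ 490.5 -104.5   12. ]
tongs yaw -0.04306705412902889
-0.014032172076100524 49.33684583823896
[505.86396664 403.08095579  30.        ]
[[ 0.909  0.416 -0.   ]
 [ 0.416 -0.909  0.001]
 [ 0.    -0.001 -1.   ]]
```

```bash
python3 -m handwheel '[[0,0,0,0,0,0.157,0],[0,0,0,0,0,0.157,0],[0,0,0,0,0,0.157,0],[11,-50,0,0,0,0,0],[11,-50,0,0,0,0,0],[11,-50,0,0,0,0,0],[11,-50,0,0,0,0,0],[11,-50,0,0,0,0,0],[11,-50,0,0,0,0,0],[11,-50,0,0,0,0,0]]'; python3 -m handwheel '[[11,-50,0,0,0,0,0],[11,-50,0,0,0,0,0],[11,-50,0,0,0,0,0],[11,-50,0,0,0,0,0],[11,-50,0,0,0,0,0],[11,-50,0,0,0,0,0],[11,-50,0,0,0,0,0],[11,-50,0,0,0,0,0],[11,-50,0,0,0,0,0],[11,-50,0,0,0,0,0]]'
```

```text
t: 1.4
ee_pos: [351.7, -220.4, 222.7]
orientation: [3.141, -0.067, 0.0]
ft_force: [0.6, -0.6, 0.6]
width: 87.6
grasp_force: 0.0
t: 2.65
ee_pos: [482.6, 274.7, 222.5]
orientation: [3.141, -0.066, -0.0]
ft_force: [0.2, -0.7, -0.7]
width: 87.4
grasp_force: 0.0
```

```bash
python3 -m handwheel '[[6,-43,20,0,0,0,0],[6,-43,30,0,0,0,0],[7,-43,30,0,0,0,0],[0,0,20,0,0,0,0],[0,0,0,0,0,0,0]]'
python3 - <<'E'
from h import *
d,K=cam("wrist"); cv2.imwrite("pics/w1.png",d["frame"]); print(-np.array(d["R"]).T@d["t"],d["fov_y"])
E
```

```text
t: 3.28
ee_pos: [505.4, 399.6, 120.5]
orientation: [3.138, -0.066, -0.006]
ft_force: [0.1, 0.3, 0.5]
width: 87.8
grasp_force: 0.0
[586.88870851 396.86015151 281.46252476] 63.017300455098315
```

View pics/w1.png

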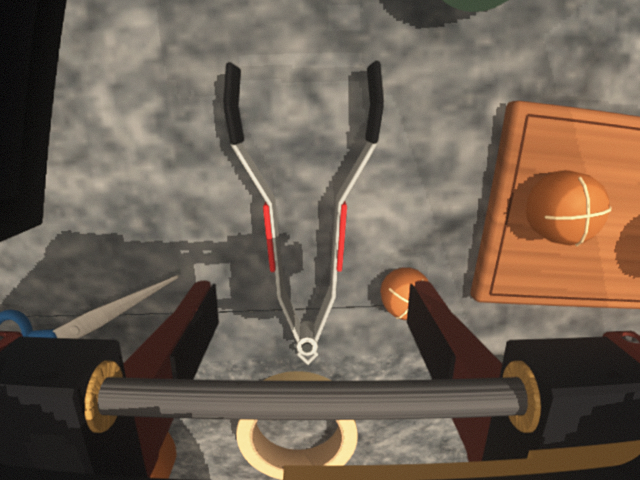

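The wrist view shows the tongs well aligned: the left pad runs (266,204)–(272,270), the right pad (344,204)–(340,270), the jaw tips are at (232,64) and (376,63), and the roll cross is at (578,213).

Run:
```python
from h import *
d,K=cam("wrist")
w=world(d,K,[[266,204],[272,270],[344,204],[340,270],[232,64],[376,63],[307,341],[578,213]],[30]*7+[54])
print(w.round(1)); print("grip",w[:4].mean(0)); x=(w[4]+w[5])/2-w[:4].mean(0); print(x,np.arctan2(x[1],x[0]))
print(sensors.get_obs()["ee_pos"])
```

```text
[[533.6 429.2  30. ]
 [486.7 428.6  30. ]
 [531.4 377.7  30. ]
 [484.7 381.4  30. ]
 [621.3 443.6  30. ]
 [618.  356.4  30. ]
 [429.  407.   30. ]
 [525.5 231.7  54. ]]
grip [509.11942212 404.22646188  30.        ]
[110.53349543  -4.26878877   0.        ] -0.038600682601313954
[506.96098027 399.99849277 123.08684105]
```

```bash
python3 -m handwheel '[[2,-4,20,0,0,0,0],[0,0,30,0,0,0,0],[0,0,30,0,0,0,0],[0,0,20,0,0,0,0],[0,0,10,0,0,0,0],[0,0,7,0,0,0,0],[0,0,0,0,0,0,0.3],[0,0,0,0,0,0,0.5],[0,0,0,0,0,0,0.5],[0,0,0,0,0,0,0.5]]'
```

```text
t: 4.62
ee_pos: [509.4, 405.1, 6.2]
orientation: [-3.141, 0.066, -0.001]
ft_force: [-0.3, 0.0, 1.7]
width: 51.3
grasp_force: 2.6
```

```bash
python3 -m handwheel '[[0,0,0,0,0,0,0.5],[0,0,0,0,0,0,0.5]]';python3 -m handwheel '[[0,0,0,0,0,0,0.52],[0,0,0,0,0,0,0.52],[0,0,0,0,0,0,0.52]]'
```

```text
t: 4.88
ee_pos: [509.6, 405.2, 6.2]
orientation: [-3.14, 0.066, -0.001]
ft_force: [-0.9, -0.3, 5.1]
width: 44.1
grasp_force: 4.2
t: 5.25
ee_pos: [509.6, 405.3, 6.2]
orientation: [-3.14, 0.066, -0.001]
ft_force: [-0.4, -0.0, 5.3]
width: 42.2
grasp_force: 4.3
```

```bash
python3 -m handwheel '[[0,0,-5,0,0,0,0.52],[0,0,-15,0,0,0,0.52],[0,0,-30,0,0,0,0.52],[0,0,-40,0,0,0,0.52],[0,0,-20,0,0,0,0.52],[0,0,0,0,0,0,0.52],[0,0,0,0,0,0,0.52]]'
python3 - <<'E'
from h import *
d,K=cam("wrist"); cv2.imwrite("pics/w2.png",d["frame"])
d,K=cam("side"); cv2.imwrite("pics/s2.png",cv2.resize(d["frame"][180:330,150:350],None,fx=4,fy=4,interpolation=cv2.INTER_CUBIC))
E
```

```text
t: 6.12
ee_pos: [508.4, 404.4, 114.5]
orientation: [3.14, -0.066, -0.002]
ft_force: [-0.7, -1.2, -1.7]
width: 42.0
grasp_force: 3.1
```

View pics/w2.png

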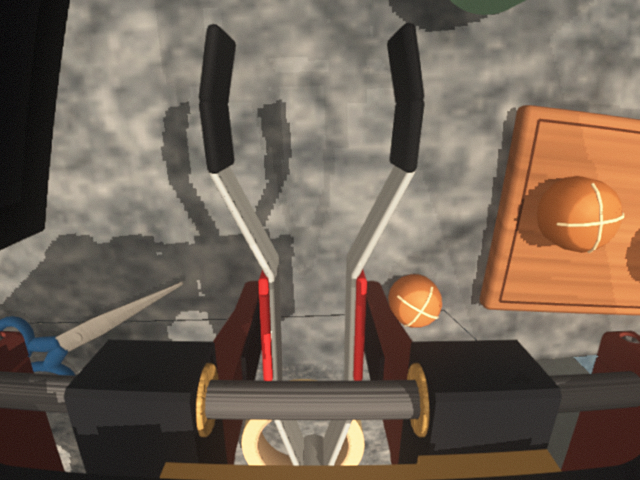

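View pics/s2.png

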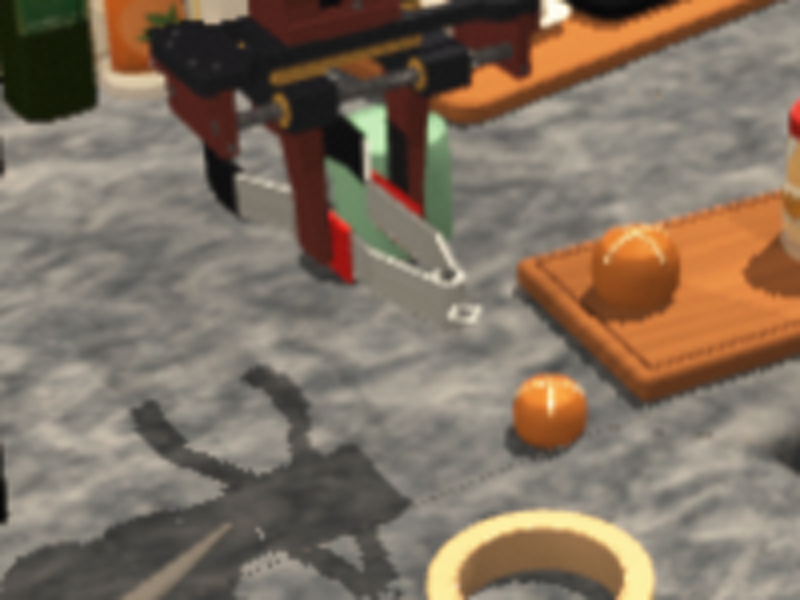

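Wrist view: the tongs are held between the fingers with the jaw tips at about (211,26) and (413,26). The bottom edges at the tips are about (235,42) and (390,42), and the roll cross is at (600,217). The side view shows the tongs clear of the worktop and roughly level. Next I'll work out the pitch and the roll position.

Run:
```python
from h import *
d,K=cam("wrist"); o=sensors.get_obs(); p=o["ee_pos"]; print(p, o["width"])
c,s=np.cos(-.041),np.sin(-.041)
R=np.array([[c,-s,0],[s,c,0],[0,0,1]])
from scipy.spatial.transform import Rotation as Ro
for pit in(-.1,0,.1,.2):
    Q=R@Ro.from_euler('y',pit).as_matrix()
    g=p+[0,0,9-0]   # tongs mid height, approx
    P=[g+Q@np.array(v) for v in([113,39,15],[113,-39,15],[113,35,-15],[113,-35,-15],[64,40,15],[64,-40,15])]
    print(pit,proj(d,K,P).round(0).tolist())
print(world(d,K,[[600,217]],54))
```

```text
[508.37175439 404.38739636 114.05919554] 42.07754534632023
-0.1 [[181.0, 16.0], [444.0, 16.0], [217.0, 27.0], [408.0, 26.0], [194.0, 177.0], [431.0, 176.0]]
0 [[191.0, 18.0], [433.0, 17.0], [223.0, 35.0], [401.0, 35.0], [198.0, 169.0], [426.0, 169.0]]
0.1 [[200.0, 23.0], [424.0, 22.0], [229.0, 46.0], [395.0, 46.0], [203.0, 163.0], [422.0, 163.0]]
0.2 [[209.0, 30.0], [415.0, 30.0], [234.0, 57.0], [390.0, 57.0], [207.0, 160.0], [417.0, 160.0]]
[[526.64721839 226.62466317  54.        ]]
```

```bash
python3 -m handwheel '[[-5,15,0,0,0,0,0.51],[-10,28,0,0,0,0,0.5],[-11,30,0,0,0,0,0.5],[-11,30,5,0,0,0,0.5],[-11,30,5,0,0,0,0.5],[-10,28,5,0,0,0,0.5],[-6,16,5,0,0,0,0.5],[0,0,0,0,0,0,0.5],[0,0,0,0,0,0,0.5]]'
python3 - <<'E'
from h import *
d,K=cam("wrist"); cv2.imwrite("pics/w3.png",d["frame"])
E
```

```text
t: 7.4
ee_pos: [438.6, 231.5, 95.9]
orientation: [-3.14, 0.066, -0.002]
ft_force: [-0.0, -0.1, -1.2]
width: 44.2
grasp_force: 2.6
```

View pics/w3.png

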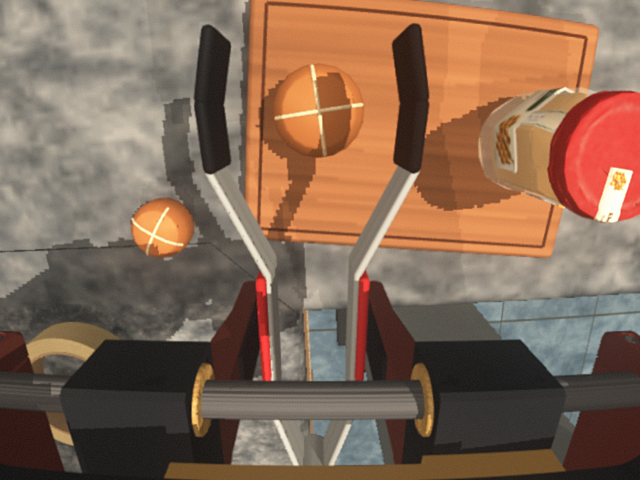

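Wrist view: the roll is between the jaws, with its cross at (320,107) and outline from 273 to 365. The jaw middles are at about (197,103) and (428,103).

Run:
```python
from h import *
d,K=cam("wrist"); p=sensors.get_obs()["ee_pos"]
r=world(d,K,[[320,107],[319,110]],[54,34]).round(1)
zt=p[2]-6+30
j=world(d,K,[[197,103],[428,103]],zt).round(1)
print(p,r,j,j.mean(0)-p)
```

```text
[438.53602947 231.70983015  95.91381783] [[524.7 224.4  54. ]
 [523.7 224.7  34. ]] [[526.4 267.1 119.9]
 [523.1 189.2 119.9]] [86.21397053 -3.55983015 23.98618217]
```

```bash
python3 -m handwheel '[[0,3.5,8,0,0,0,0.5],[0,0,15,0,0,0,0.5],[0,0,15,0,0,0,0.5],[0,0,15,0,0,0,0.5],[0,0,10,0,0,0,0.5],[0,0,5,0,0,0,0.5],[0,0,0,0,0,0,0.5]]'
python3 - <<'E'
from h import *
d,K=cam("wrist"); cv2.imwrite("pics/w4.png",d["frame"])
E
```

```text
t: 8.38
ee_pos: [437.5, 227.3, 27.4]
orientation: [3.141, -0.066, -0.001]
ft_force: [0.9, -0.4, -1.5]
width: 44.1
grasp_force: 2.6
```

View pics/w4.png

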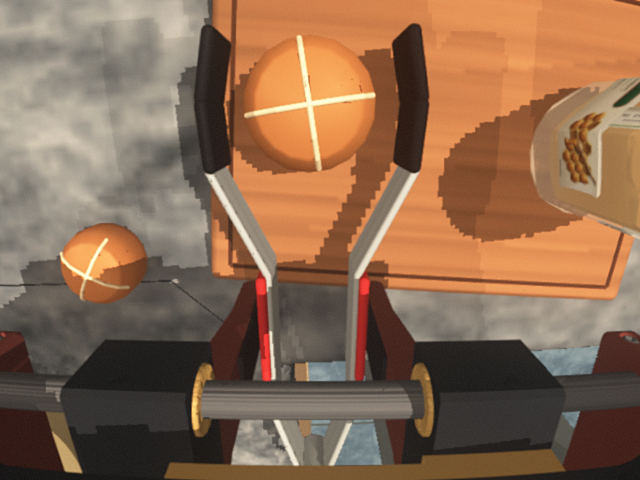

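The roll sits centred between the jaws (roll 245–377, jaw middles 197 and 428, row about 103), with no contact force. Now I'll squeeze.

```bash
python3 -m handwheel '[[0,0,0,0,0,0,0.54],[0,0,0,0,0,0,0.58],[0,0,0,0,0,0,0.61],[0,0,0,0,0,0,0.64],[0,0,0,0,0,0,0.67],[0,0,0,0,0,0,0.7],[0,0,0,0,0,0,0.7],[0,0,0,0,0,0,0.7]]'; python3 -m handwheel '[[0,0,0,0,0,0,0.74],[0,0,0,0,0,0,0.74],[0,0,0,0,0,0,0.74]]'
```

```text
t: 9.43
ee_pos: [437.7, 227.4, 27.7]
orientation: [-3.141, 0.066, -0.0]
ft_force: [0.2, -0.0, -1.5]
width: 33.4
grasp_force: 30.0
t: 9.8
ee_pos: [437.6, 227.4, 27.7]
orientation: [-3.141, 0.066, -0.0]
ft_force: [-0.0, 0.9, -0.5]
width: 33.3
grasp_force: 30.0
```

```bash
python3 -m handwheel '[[0,0,-4,0,0,0,0.74],[0,0,-10,0,0,0,0.74],[0,0,-20,0,0,0,0.74],[0,0,-25,0,0,0,0.74],[0,0,-25,0,0,0,0.74],[0,0,-20,0,0,0,0.74],[0,0,-12,0,0,0,0.74],[0,0,-4,0,0,0,0.74],[0,0,0,0,0,0,0.74]]'
python3 - <<'E'
from h import *
d,K=cam("wrist"); d2,_=cam("side")
cv2.imwrite("pics/w5.png",np.hstack([cv2.resize(d["frame"],(400,300)),cv2.resize(d2["frame"][130:310,200:440],(400,300))]))
E
```

```text
t: 10.92
ee_pos: [437.4, 227.2, 147.5]
orientation: [3.141, -0.066, -0.0]
ft_force: [0.4, -0.9, -1.5]
width: 33.3
grasp_force: 30.0
```

View pics/w5.png

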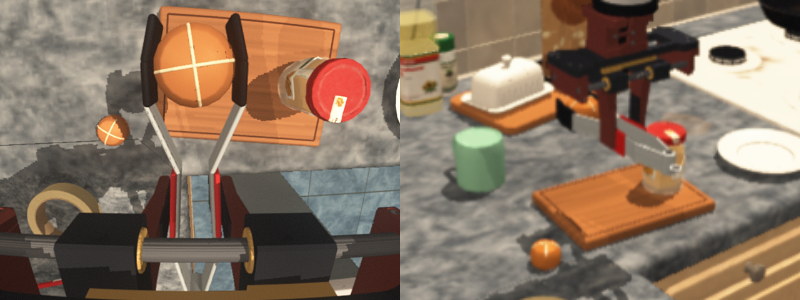

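The roll is held between the jaws (wrist half, around (195,65)) and lifted clear of the board. Next I move it over the plate.

```bash
python3 -m handwheel '[[0,6,0,0,0,0,0.74],[-1,14,0,0,0,0,0.74],[-2,22,0,0,0,0,0.74],[-2,27,0,0,0,0,0.74],[-2,30,0,0,0,0,0.74],[-2,30,0,0,0,0,0.74],[-2,30,0,0,0,0,0.74],[-2,30,0,0,0,0,0.74],[-2,30,0,0,0,0,0.74]]'; python3 -m handwheel '[[-2,30,0,0,0,0,0.74],[-2,27,0,0,0,0,0.74],[-1,22,0,0,0,0,0.74],[-1,16,0,0,0,0,0.74],[0,10,0,0,0,0,0.74],[0,5,0,0,0,0,0.74],[0,0,0,0,0,0,0.74],[0,0,0,0,0,0,0.74]]'
python3 - <<'E'
from h import *
d,K=cam("wrist"); cv2.imwrite("pics/w6.png",d["frame"])
p=sensors.get_obs()["ee_pos"]; j=p+[88,-3.7,0]; print(p,j)
a=np.linspace(0,6.28,9)[:8]
print(proj(d,K,np.c_[490.5+75*np.cos(a),-104.5+75*np.sin(a),16+0*a]).round(0).tolist())
E
```

```text
t: 12.15
ee_pos: [412.6, 7.6, 147.6]
orientation: [3.141, -0.067, -0.001]
ft_force: [0.6, 0.3, -1.0]
width: 33.5
grasp_force: 30.0
t: 13.15
ee_pos: [402.7, -100.2, 147.6]
orientation: [-3.141, 0.066, 0.0]
ft_force: [0.5, 0.2, -2.2]
width: 33.4
grasp_force: 30.0
[ 402.69857262 -100.1290516   147.63883963] [ 490.69857262 -103.8290516   147.63883963]
[[309.0, -5.0], [234.0, 33.0], [210.0, 113.0], [246.0, 184.0], [317.0, 210.0], [387.0, 179.0], [418.0, 105.0], [387.0, 26.0]]
```

View pics/w6.png

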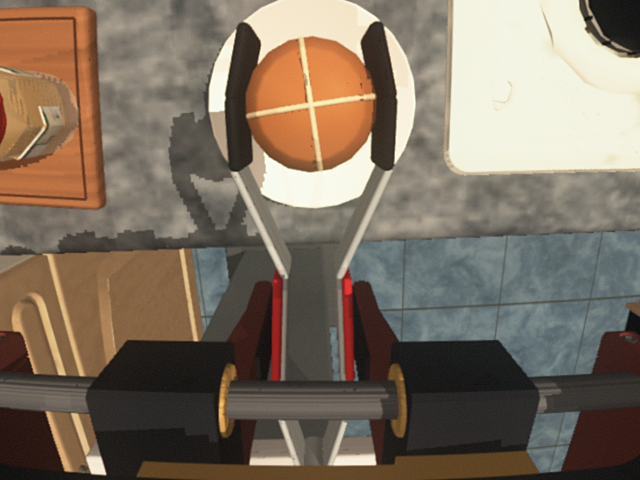

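The plate outline (210–414, bottom row 208) matches the prediction. The roll is held centred over the plate, with its underside about 12 cm above the rim.

```bash
python3 -c "
from workcell import ctrl
print(ctrl.close_job())"
```

```text
the job is handed in; nothing more can be done
None
```

I handed in the job with the tongs holding the middle-sized roll centred over the plate, its underside about 12 cm above the rim; the fingers gripped only the red pads, and nothing else was seen to move.

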